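# Hang the painted model houses on the drying rail and clamp them

### The job

Hang every model house that stands on the bench on the drying rail by its hook: hook it on at the open end with its stem to the front, slide it along under the raised clamp bar and leave it with its hook on one of the red marks, one house to a mark. When all hang at marks, turn the black cap clockwise until the bar holds the hangers and the cap's slip clutch clicks (at least one full click, about 20 degrees of slip), and leave it tightened. Do not knock a house over or shift the jar, the pot or the landscape board.

Things in the scene. Friction and masses are not known exactly. Their poses are not given: they have to be found in the camera images.
- station: Drying rail stand, fixed; place and yaw vary. Origin: centre of underside of its 130 x 470 x 14 mm base; y along the rail towards the cap, -x its front (robot side). Steel rail, 12 mm diameter, along y at x=0, y -215 to 215 mm, top 145 mm above the bench; posts below it at y -215 and 205. Grey column and bracket at the cap: x -30 to 55, y 180 to 230 mm, top 183 mm up.
- load (a point): Point on the rail's top, station y=-148 mm, 145 mm above the bench: middle of the open stretch (y -200 to -100 mm) that the clamp bar does not cover; only here can a hook be hung: bring it in from the front (-x), its lips above the rail and its roof below it, lower it, then slide it towards +y under the bar; it slides freely. Axes are the station's.
- bar (a joint): Aluminium clamp bar, 12 mm thick, parallel to the rail, over station x -3 to 13, y -95 to 190 mm. Value: metres lowered; at 0 (start, raised) its underside is 160 mm above the bench. Strips of hung hooks have tops at 150 mm, so it meets them at about 0.010; with none it would run on to 0.020. Driven only by the screw.
- screw (a joint): Lead screw with a brass collar (48 mm diameter) below the cap; rad, 0 at the start, grows clockwise seen from above and lowers the bar 4 mm per rad (meets the hangers at about 2.5 rad). Stays where left (friction 0.03 Nm).
- clutch (a joint): Slip clutch: rad by which the cap has slipped clockwise on the screw; 0 at the start. While the bar moves freely the cap carries the screw along and this stays near 0; once the bar presses on hangers it slips at 0.10 Nm and grows as the cap turns on; one click is 0.35 rad. Yellow line on cap and black line on collar coincide at 0. Turning the cap anticlockwise loosens the screw.
- cap_axis (a point): Point on the cap's vertical axis at grip height, 218 mm above the bench (station x=0, y=205 mm). The cap is an upright black ribbed cylinder, 40 mm diameter, 197 to 235 mm above the bench; it turns without rising or sinking. Axes are the station's, not turning with the cap.
- paint_jar: Bystander: glass paint jar, 60 mm diameter, 75 mm tall, loose; origin at its underside.
- stick_pot: Bystander: blue pot of wooden sticks, 74 mm diameter, 90 mm tall, sticks to 190 mm, loose; origin at its underside.
- terrain: Bystander: model landscape board, 130 x 200 mm, up to 60 mm tall, loose; origin at its underside.
- mark1 (a point): Red mark 1 (red ring on the rail, red stripe on the bar above): point on the rail's top at station y=+105 mm, 145 mm above the bench. Marks are 60 mm apart. Axes are the station's.
- mark2 (a point): Red mark 2 (red ring on the rail, red stripe on the bar above): point on the rail's top at station y=+45 mm, 145 mm above the bench. Marks are 60 mm apart. Axes are the station's.
- mark3 (a point): Red mark 3 (red ring on the rail, red stripe on the bar above): point on the rail's top at station y=-15 mm, 145 mm above the bench. Marks are 60 mm apart. Axes are the station's.
- mark4 (a point): Red mark 4 (red ring on the rail, red stripe on the bar above): point on the rail's top at station y=-75 mm, 145 mm above the bench. Marks are 60 mm apart. Axes are the station's.
- house1: Model house (red walls, dark grey roof) on a rigid hanger, 0.2 to 0.3 kg, 160 mm tall, standing; may be absent. Origin: underside, below the hook. House x -27 to 36, y +-25 mm, 56 mm tall. Stem at x=-27 (6 mm in x, 16 in y) rises to 160 mm; yellow tab on top: grip at (-27, 0, 140 mm), from above across y, clear of the bar. Beside hung neighbours open 45 mm at most.
- house1_hook (a point): house1's hook: middle of the underside of its strip (house frame 0, 0, 105 mm), rests on the rail's top when hung. Strip 5 mm thick, x -30 to 14, 26 mm wide in y; two lips below it, down to 90 mm, leave a slot x -9 to 9 mm, open downwards. Hang with the stem at the station's -x side, y along the rail: the rail enters from behind, between roof and lips. Axes are the house's.
- house2: Model house (blue walls, terracotta roof) on a rigid hanger, 0.2 to 0.3 kg, 160 mm tall, standing; may be absent. Origin: underside, below the hook. House x -27 to 36, y +-25 mm, 56 mm tall. Stem at x=-27 (6 mm in x, 16 in y) rises to 160 mm; yellow tab on top: grip at (-27, 0, 140 mm), from above across y, clear of the bar. Beside hung neighbours open 45 mm at most.
- house2_hook (a point): house2's hook: middle of the underside of its strip (house frame 0, 0, 105 mm), rests on the rail's top when hung. Strip 5 mm thick, x -30 to 14, 26 mm wide in y; two lips below it, down to 90 mm, leave a slot x -9 to 9 mm, open downwards. Hang with the stem at the station's -x side, y along the rail: the rail enters from behind, between roof and lips. Axes are the house's.
- house3: Model house (green walls, dark brown roof) on a rigid hanger, 0.2 to 0.3 kg, 160 mm tall, standing; may be absent. Origin: underside, below the hook. House x -27 to 36, y +-25 mm, 56 mm tall. Stem at x=-27 (6 mm in x, 16 in y) rises to 160 mm; yellow tab on top: grip at (-27, 0, 140 mm), from above across y, clear of the bar. Beside hung neighbours open 45 mm at most.
- house3_hook (a point): house3's hook: middle of the underside of its strip (house frame 0, 0, 105 mm), rests on the rail's top when hung. Strip 5 mm thick, x -30 to 14, 26 mm wide in y; two lips below it, down to 90 mm, leave a slot x -9 to 9 mm, open downwards. Hang with the stem at the station's -x side, y along the rail: the rail enters from behind, between roof and lips. Axes are the house's.
- house4: Model house (white walls, terracotta roof) on a rigid hanger, 0.2 to 0.3 kg, 160 mm tall, standing; may be absent. Origin: underside, below the hook. House x -27 to 36, y +-25 mm, 56 mm tall. Stem at x=-27 (6 mm in x, 16 in y) rises to 160 mm; yellow tab on top: grip at (-27, 0, 140 mm), from above across y, clear of the bar. Beside hung neighbours open 45 mm at most.
- house4_hook (a point): house4's hook: middle of the underside of its strip (house frame 0, 0, 105 mm), rests on the rail's top when hung. Strip 5 mm thick, x -30 to 14, 26 mm wide in y; two lips below it, down to 90 mm, leave a slot x -9 to 9 mm, open downwards. Hang with the stem at the station's -x side, y along the rail: the rail enters from behind, between roof and lips. Axes are the house's.
- house5: Model house (orange walls, dark grey roof) on a rigid hanger, 0.2 to 0.3 kg, 160 mm tall, standing; may be absent. Origin: underside, below the hook. House x -27 to 36, y +-25 mm, 56 mm tall. Stem at x=-27 (6 mm in x, 16 in y) rises to 160 mm; yellow tab on top: grip at (-27, 0, 140 mm), from above across y, clear of the bar. Beside hung neighbours open 45 mm at most.
- house5_hook (a point): house5's hook: middle of the underside of its strip (house frame 0, 0, 105 mm), rests on the rail's top when hung. Strip 5 mm thick, x -30 to 14, 26 mm wide in y; two lips below it, down to 90 mm, leave a slot x -9 to 9 mm, open downwards. Hang with the stem at the station's -x side, y along the rail: the rail enters from behind, between roof and lips. Axes are the house's.
Not all that is in view belongs to the job. Leave any pink or turquoise look-alike of the house3 alone.

How it is judged (in metres and radians):
On the way, in this order (a step that is already met when the one before it is completed fails the run):
1. every house present hangs on the rail with its hook at a red mark (z of house1_hook in the frame of station between 0.139 and 0.152 m and x of house1_hook in the frame of station between -0.008 and 0.008 m and angle between each of house1, house2, house3, house4, house5's own z axis and vertical below 0.35 rad and (y of house1_hook in the frame of mark1 between -0.012 and 0.012 m or y of house1_hook in the frame of mark2 between -0.012 and 0.012 m or y of house1_hook in the frame of mark3 between -0.012 and 0.012 m or y of house1_hook in the frame of mark4 between -0.012 and 0.012 m) and y of cap_axis in the frame of house1 above 0.05 m and z of house2_hook in the frame of station between 0.139 and 0.152 m and x of house2_hook in the frame of station between -0.008 and 0.008 m and (y of house2_hook in the frame of mark1 between -0.012 and 0.012 m or y of house2_hook in the frame of mark2 between -0.012 and 0.012 m or y of house2_hook in the frame of mark3 between -0.012 and 0.012 m or y of house2_hook in the frame of mark4 between -0.012 and 0.012 m) and y of cap_axis in the frame of house2 above 0.05 m and z of house3_hook in the frame of station between 0.139 and 0.152 m and x of house3_hook in the frame of station between -0.008 and 0.008 m and (y of house3_hook in the frame of mark1 between -0.012 and 0.012 m or y of house3_hook in the frame of mark2 between -0.012 and 0.012 m or y of house3_hook in the frame of mark3 between -0.012 and 0.012 m or y of house3_hook in the frame of mark4 between -0.012 and 0.012 m) and y of cap_axis in the frame of house3 above 0.05 m and z of house4_hook in the frame of station between 0.139 and 0.152 m and x of house4_hook in the frame of station between -0.008 and 0.008 m and (y of house4_hook in the frame of mark1 between -0.012 and 0.012 m or y of house4_hook in the frame of mark2 between -0.012 and 0.012 m or y of house4_hook in the frame of mark3 between -0.012 and 0.012 m or y of house4_hook in the frame of mark4 between -0.012 and 0.012 m) and y of cap_axis in the frame of house4 above 0.05 m and z of house5_hook in the frame of station between 0.139 and 0.152 m and x of house5_hook in the frame of station between -0.008 and 0.008 m and (y of house5_hook in the frame of mark1 between -0.012 and 0.012 m or y of house5_hook in the frame of mark2 between -0.012 and 0.012 m or y of house5_hook in the frame of mark3 between -0.012 and 0.012 m or y of house5_hook in the frame of mark4 between -0.012 and 0.012 m) and y of cap_axis in the frame of house5 above 0.05 m), for 0.2 s.
2. the bar is down on the hangers and the cap's clutch has slipped by at least one click (value of joint clutch above 0.35 rad and value of joint bar between 0.008 and 0.0135 m), for 0.2 s.
At the end, for the whole second after the job is handed in: Every house present hangs upright (within 0.2 rad) and at rest on the rail, its hook within 12 mm of a red mark along the rail, one to a mark, and the bar is clamped down on the hangers (lowered 8 to 13.5 mm) with the clutch slipped by more than 0.35 rad (all of step 2 and z of house1_hook in the frame of station between 0.139 and 0.152 m and x of house1_hook in the frame of station between -0.008 and 0.008 m and angle between each of house1, house2, house3, house4, house5's own z axis and vertical below 0.2 rad and (y of house1_hook in the frame of mark1 between -0.012 and 0.012 m or y of house1_hook in the frame of mark2 between -0.012 and 0.012 m or y of house1_hook in the frame of mark3 between -0.012 and 0.012 m or y of house1_hook in the frame of mark4 between -0.012 and 0.012 m) and y of cap_axis in the frame of house1 above 0.05 m and linear speed of each of house1, house2, house3, house4, house5 below 0.03 m/s and z of house2_hook in the frame of station between 0.139 and 0.152 m and x of house2_hook in the frame of station between -0.008 and 0.008 m and (y of house2_hook in the frame of mark1 between -0.012 and 0.012 m or y of house2_hook in the frame of mark2 between -0.012 and 0.012 m or y of house2_hook in the frame of mark3 between -0.012 and 0.012 m or y of house2_hook in the frame of mark4 between -0.012 and 0.012 m) and y of cap_axis in the frame of house2 above 0.05 m and z of house3_hook in the frame of station between 0.139 and 0.152 m and x of house3_hook in the frame of station between -0.008 and 0.008 m and (y of house3_hook in the frame of mark1 between -0.012 and 0.012 m or y of house3_hook in the frame of mark2 between -0.012 and 0.012 m or y of house3_hook in the frame of mark3 between -0.012 and 0.012 m or y of house3_hook in the frame of mark4 between -0.012 and 0.012 m) and y of cap_axis in the frame of house3 above 0.05 m and z of house4_hook in the frame of station between 0.139 and 0.152 m and x of house4_hook in the frame of station between -0.008 and 0.008 m and (y of house4_hook in the frame of mark1 between -0.012 and 0.012 m or y of house4_hook in the frame of mark2 between -0.012 and 0.012 m or y of house4_hook in the frame of mark3 between -0.012 and 0.012 m or y of house4_hook in the frame of mark4 between -0.012 and 0.012 m) and y of cap_axis in the frame of house4 above 0.05 m and z of house5_hook in the frame of station between 0.139 and 0.152 m and x of house5_hook in the frame of station between -0.008 and 0.008 m and (y of house5_hook in the frame of mark1 between -0.012 and 0.012 m or y of house5_hook in the frame of mark2 between -0.012 and 0.012 m or y of house5_hook in the frame of mark3 between -0.012 and 0.012 m or y of house5_hook in the frame of mark4 between -0.012 and 0.012 m) and y of cap_axis in the frame of house5 above 0.05 m); the robot touches nothing.
It fails at once if the paint jar was shifted by more than 30 mm (distance of paint_jar from where it was at the start of the episode above 0.03 m).
It fails at once if the stick pot was shifted by more than 30 mm (distance of stick_pot from where it was at the start of the episode above 0.03 m).
It fails at once if the terrain was shifted by more than 30 mm (distance of terrain from where it was at the start of the episode above 0.03 m).
It fails at once if a house was dropped or knocked over, lying on the bench ((angle between house1's own z axis and vertical above 1 rad and height (world z) of house1_hook below 0.09 m) or (angle between house2's own z axis and vertical above 1 rad and height (world z) of house2_hook below 0.09 m) or (angle between house3's own z axis and vertical above 1 rad and height (world z) of house3_hook below 0.09 m) or (angle between house4's own z axis and vertical above 1 rad and height (world z) of house4_hook below 0.09 m) or (angle between house5's own z axis and vertical above 1 rad and height (world z) of house5_hook below 0.09 m)).
Of house1, house2, house3, house4, house5 only 3 to 4 are there at a start; the rules pass over those that are not, and their reading is None.
At some moment in a run one of house1, house2, house3, house4, house5 may be knocked a few centimetres aside while the robot is not near it.
It also fails if it takes over 210 s, if anything falls off the work surface, if the arm or the gripper's body presses on something with over 40 N, if the wrist force passes 120 N, or if a joint passes its speed limit or range.

### The arm

A 6-joint arm with a two-finger parallel gripper is mounted at the origin on the work surface. World frame = base frame: x ahead of the robot, y to its left, z up, the work surface at z = 0. Lengths are in m, angles in degrees, forces in N, time in s.
With the tool pointing down it reaches from about 0.35 to 0.875 m from the base axis. Payload 4.2 kg.
Tool frame: the origin (TCP) lies midway between the tips of the shut fingers; the grasp point (between the pads) lies 19 mm behind it; z points along the fingers, x is the direction in which the jaws open and shut, and the axes are right-handed (so a half turn about z gives the same grasp; the last joint's range is limited). The gripper opens to 87 mm and grips with 3 to 60 N. Pads are 19 mm wide; open, the fingers measure 117 mm over their backs; the gripper's body (75 mm by 190 mm) begins 51 mm behind the grasp point.
Start: joints at [-55.772, 22.042, 0.453, 0, -68.411, -14.817], TCP at [0.208, -0.589, 0.223] pointing down, gripper open.
Joint ranges: [-179.83, 179.83], [-69.29, 118.12], [-61.27, 80.66], [-181.25, 117.63], [-171.15, -9.14], [-177.46, 177.46]. Speed limits (degrees/s): [159.86, 159.86, 180, 180, 180, 180].

### API

Orientations are given as a 3x3 rotation matrix whose columns are the frame's x, y, z axes.
In Python, from station import sense, capture, finish_job, find_in gives the robot as it stands.
- The arm moves only by the shell command python3 -m creep 'ROWS'. ROWS is JSON, a list of rows, each a list of 7 numbers: the shift along the tool's x, y, z in mm, then the turn, a rotation vector about the tool's x, y, z in degrees, then the opening, from 0 (shut) to 1 (fully open). A call has exactly 10 rows; each row shifts and turns the commanded pose from where the row before left it, along the tool's axes as they then stand; what a row does not reach is not made up. A row lasts 1/8 s, in which the tool goes at most 62.5 mm and 10.7 degrees, less where a joint would pass 70% of its speed; a pose out of reach is approached as far as the arm can. A call with a gripper value outside its range is refused whole. The fingers move at their own pace and stop on an object; the grip force is fixed at half the most. Time passes only in rows, so rows that do not move let the fingers close, or fill a call up. It gives the time, the measured TCP pose, the force and the opening at its end, in the units of the state.
- sense(): the state, without advancing time (a new reading comes with each control period).
- capture(name): name is "scene" or "top"; returns a dict with "color" (400x640x3 uint8, blue, green, red), "vertical_fov" (degrees; the focal length in pixels is half the picture's height over the tangent of half this angle, whatever the lens; pixels are square), "cx", "cy" (the principal point, pixels), "R" (3x3) and "t" (3): a world point X has camera coordinates R X + t. Camera axes: x right, y down, z forward; pixel columns grow to the right and rows downward; lengths in m; the calibration is good to about 2 mm. A picture is of the moment at which its call begins. There is no depth.
- finish_job(): hands the job in, once; it reports no verdict.
Trained networks look in the newest picture that a camera, given by its name, has taken for a name from the list of things; names that differ only in an ending like _2 or _b are one class to them, and where a whole thing is asked for, a point or a joint stands for the part that bears it (a point fixed in the world has none). Each returns a list of dicts, best first, with "p" (0 to 1); they miss things now and then, are a little off and sometimes report something else, mostly with a low value. They report only what shows in the picture. A call takes as long as a camera call. They do not tell look-alikes from the thing itself.
- find_in(camera, name): "xy" ([column, row] in pixels, amid what is visible of it).
The state is a dict: "time_s": time; "joints": joint angles; "joint_velocities": joint speeds; "effort": joint torques, N m; "tcp_pos": TCP position; "ee_rot": TCP orientation; "wrist_force": force on the tool from outside, world axes, zero at the start; "moment": the same for the moment, N m; "gripper_width": opening from 0.0 (shut) to 1.0 (fully open).
Only numpy, scipy, OpenCV 4.12 (cv2) and the standard library are available. Lean on these libraries where they do the work, as an engineer would, in place of code of your own. Each camera call takes 0.05 s, during which the arm holds its last target. There are 200 camera calls.

## Working session

There is one attempt and no reset: what is moved stays moved. The work goes in short steps, Python scripts to look and compute and a shell command to move; the robot and the scene stay as the last step left them, time stands still between calls to the robot, and variables do not carry over. Pictures are saved under pics/ and viewed, about 12 in all and at most 16, crops included, and the job is handed in when it is done.

```bash
mkdir -p pics; ls
cat > h.py <<'E'
import numpy as np, cv2, json
from station import sense, capture, find_in
def cam(n):
    c=capture(n); c['R']=np.array(c['R']); c['t']=np.array(c['t'])
    c['f']=200/np.tan(np.radians(c['vertical_fov']/2)); return c
def ray(c,xy,z):
    d=c['R'].T@np.array([(xy[0]-c['cx'])/c['f'],(xy[1]-c['cy'])/c['f'],1]); o=-c['R'].T@c['t']
    return o+d*(z-o[2])/d[2]
def proj(c,X):
    p=c['R']@np.array(X)+c['t']; return p[:2]/p[2]*c['f']+[c['cx'],c['cy']]
E
python3 - <<'E'
from h import *
ims=[]
for n in ('scene','top'):
    c=cam(n); cv2.imwrite(f'pics/{n}0.png',c['color']); print(n,c['f'],c['cx'],c['cy'],(-c['R'].T@c['t']).round(3),c['R'].round(3).tolist())
    for k in ['house1','house2','house3','house4','house5','house1_hook','house2_hook','house3_hook','house4_hook','house5_hook','screw','bar','station','paint_jar','stick_pot','terrain']:
        r=find_in(n,k); print(k,[(np.round(d['xy']).tolist(),round(d['p'],2)) for d in r][:4])
s=sense(); print(s['tcp_pos'],s['ee_rot'],s['wrist_force'])
E
```

```text
pics
scene 509.82831983975456 318.90131087037685 197.26951623560987 [1.258 0.581 1.135] [[-0.606, 0.795, -0.02], [0.597, 0.438, -0.672], [-0.525, -0.419, -0.741]]
house1 [([330.0, 198.0], 0.97), ([296.0, 150.0], 0.96), ([239.0, 138.0], 0.83), ([372.0, 214.0], 0.76)]
house2 [([330.0, 198.0], 0.97), ([296.0, 150.0], 0.96), ([239.0, 138.0], 0.83), ([372.0, 214.0], 0.76)]
house3 [([330.0, 198.0], 0.97), ([296.0, 150.0], 0.96), ([239.0, 138.0], 0.83), ([372.0, 214.0], 0.76)]
house4 [([330.0, 198.0], 0.97), ([296.0, 150.0], 0.96), ([239.0, 138.0], 0.83), ([372.0, 214.0], 0.76)]
house5 [([330.0, 198.0], 0.97), ([296.0, 150.0], 0.96), ([239.0, 138.0], 0.83), ([372.0, 214.0], 0.76)]
house1_hook [([202.0, 159.0], 0.25)]
house2_hook [([370.0, 213.0], 0.85)]
house3_hook [([296.0, 152.0], 0.81), ([236.0, 137.0], 0.72), ([258.0, 165.0], 0.62), ([322.0, 242.0], 0.37)]
house4_hook [([319.0, 242.0], 0.71), ([328.0, 200.0], 0.65)]
house5_hook [([202.0, 159.0], 0.27)]
screw [([378.0, 234.0], 0.96)]
bar [([321.0, 216.0], 0.85)]
station [([320.0, 243.0], 0.35)]
paint_jar [([188.0, 196.0], 0.56), ([317.0,
[... 817 characters left out ...]
9)]
house2_hook [([269.0, 225.0], 0.94)]
house3_hook [([461.0, 241.0], 0.91), ([392.0, 266.0], 0.77), ([308.0, 183.0], 0.71), ([417.0, 219.0], 0.64)]
house4_hook [([326.0, 228.0], 0.63), ([266.0, 226.0], 0.39)]
house5_hook []
screw [([228.0, 179.0], 0.63), ([188.0, 171.0], 0.53)]
bar []
station [([304.0, 186.0], 0.62), ([268.0, 225.0], 0.56)]
paint_jar [([438.0, 156.0], 0.64)]
stick_pot [([468.0, 196.0], 0.97)]
terrain [([304.0, 184.0], 0.71), ([188.0, 174.0], 0.7)]
[ 0.20772925 -0.58944163  0.22256022] [[-3.32331172e-01  9.43162760e-01  6.14477574e-06]
 [ 9.43162760e-01  3.32331172e-01 -1.10654791e-06]
 [-3.08575531e-06  5.42778328e-06 -1.00000000e+00]] [ 0.07600418 -0.17471108 -0.06901054]
```

Run:
```python
import cv2
a=cv2.imread('pics/top0.png')[100:310,150:500]; cv2.imwrite('pics/v1.png',cv2.resize(a,(800,480),interpolation=cv2.INTER_CUBIC))
a=cv2.imread('pics/scene0.png')[90:320,150:450]; cv2.imwrite('pics/v2.png',cv2.resize(a,(780,598),interpolation=cv2.INTER_CUBIC))
```

```text
(no output)
```

View pics/v1.png

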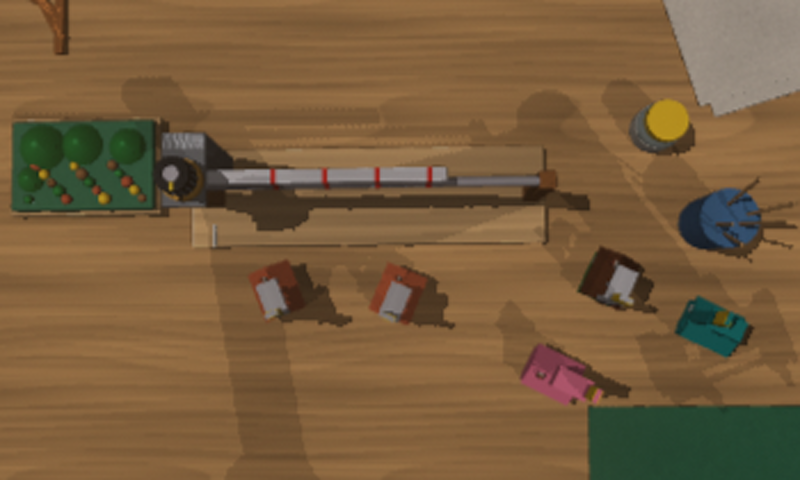

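View pics/v2.png

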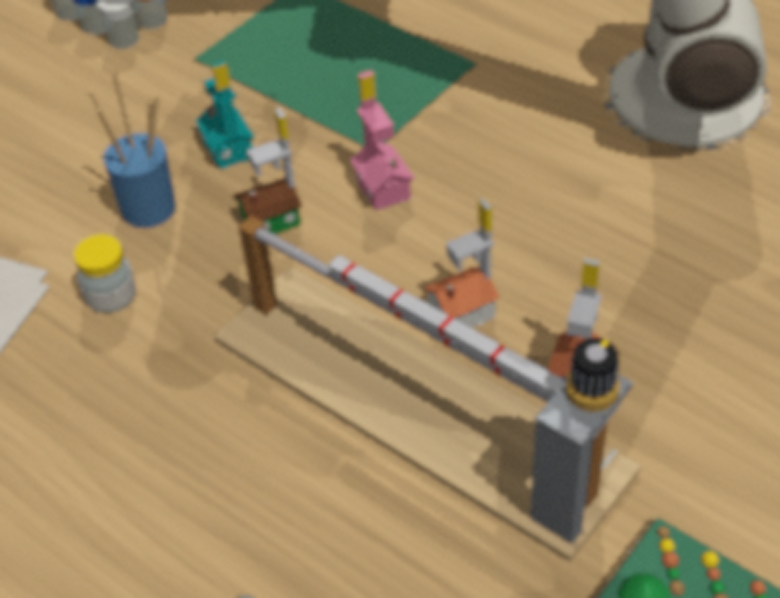

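House2 (terracotta and blue, top px 270,227), house4 (terracotta and white, 324,228) and house3 (brown and green, 418,222) are present. The pink (395,263) and turquoise (461,241) houses are decoys. Station yaw is about 0, with the cap towards +y. Next I'll fit the poses.

```bash
cat > fit.py <<'E'
from h import *
from scipy.optimize import minimize
U=6
BOX=[((-30,14),(-13,13),(105,110)),((-30,-24),(-8,8),(60,160)),((-14,-9),(-13,13),(90,105)),((9,14),(-13,13),(90,105))]
def grey(img):
    h=cv2.cvtColor(img,cv2.COLOR_BGR2HSV); H,S,V=h[...,0].astype(int),h[...,1].astype(int),h[...,2].astype(int)
    return ((S<65)&(V>95))|((H>=20)&(H<=32)&(S>150)&(V>110))
def fit(cams,p0,z0=0,w=45):
    "pose (x,y,yaw deg) of hook origin; z0 house base height"
    data=[]
    for c in cams:
        x,y=np.round(proj(c,[p0[0],p0[1],z0+.12])).astype(int); x0,y0=x-w//2,y-w//2
        m=grey(c['color'][y0:y0+w,x0:x0+w]).astype(np.float32)
        m=cv2.resize(m,None,fx=U,fy=U,interpolation=cv2.INTER_LINEAR); data.append((c,x0,y0,m))
    def model(p,c,x0,y0,m):
        r=np.zeros(m.shape,np.uint8); a=np.radians(p[2]); R=np.array([[np.cos(a),-np.sin(a)],[np.sin(a),np.cos(a)]])
        for b in BOX:
            P=np.array([[x,y,z] for x in b[0] for y in b[1] for z in b[2]])/1000
            P[:,:2]=P[:,:2]@R.T+p[:2]; P[:,2]+=z0
            q=np.array([proj(c,X) for X in P]); q=(q-[x0,y0]+.5)*U-.5
            cv2.fillConvexPoly(r,cv2.convexHull(np.round(q*16).astype(np.int32)),1,shift=4)
        return cv2.GaussianBlur(r.astype(np.float32),(0,0),U*.5)
    def cost(p):
        return sum(np.abs(model(p,*d)-d[3]).mean() for d in data)
    best=None
    for yaw in (p0[2]-30,p0[2],p0[2]+30):
      s=np.array([p0[0],p0[1],yaw]); S=np.array([s]+[s+d for d in ([.012,0,0],[0,.012,0],[0,0,15])])
      r=minimize(cost,s,method='Nelder-Mead',options=dict(initial_simplex=S,xatol=1e-4,fatol=1e-6))
      if best is None or r.fun<best.fun: best=r
    vis=[np.dstack([model(best.x,*d)*255,d[3]*0,d[3]*255]).astype(np.uint8) for d in data]
    return best.x,best.fun,np.hstack(vis)
E
python3 - <<'E'
from fit import *
c1=cam('top');c2=cam('scene')
V=[]
for n,xy,xs in (('h2',(270,227),None),('h4',(324,228),None),('h3',(418,222),None)):
    p=ray(c1,xy,.11)
    x,f,v=fit([c1,c2],[p[0],p[1],0]); print(n,p.round(3),x.round(4),f); V.append(v)
cv2.imwrite('pics/v3.png',np.vstack(V))
# station from red stripes
for c in (c1,c2):
    h=cv2.cvtColor(c['color'],cv2.COLOR_BGR2HSV); m=((h[...,0]<5)|(h[...,0]>175))&(h[...,1]>190)
    n,l,st,ce=cv2.connectedComponentsWithStats(m.astype(np.uint8))
    for i in range(1,n):
        if st[i,4]>3: print(st[i].tolist(),ce[i].round(1),ray(c,ce[i],.172).round(4))
E
```

```text
h2 [0.484 0.14  0.11 ] [ 0.4824  0.147  21.5379] 0.07449053227901459
h4 [ 0.481 -0.009  0.11 ] [ 4.77600e-01 -7.90000e-03 -2.47444e+01] 0.048242971301078796
h3 [ 0.496 -0.268  0.11 ] [  0.495   -0.2817 -28.8972] 0.08332692086696625
[337, 173, 2, 9, 9] [337.8 177. ] [ 0.6132 -0.0458  0.172 ]
[269, 174, 1, 6, 6] [269.  176.5] [0.616  0.1344 0.172 ]
[292, 174, 1, 6, 6] [292.  176.5] [0.6155 0.074  0.172 ]
[315, 174, 1, 8, 8] [315.  177.5] [0.6123 0.0138 0.172 ]
[49, 202, 15, 6, 44] [ 56.7 204.6] [0.5461 0.693  0.172 ]
[179, 70, 11, 8, 71] [184.   73.3] [ 0.3988 -0.6574  0.172 ]
[583, 341, 12, 13, 86] [588.8 347.7] [0.5779 0.7148 0.172 ]
```

View pics/v3.png

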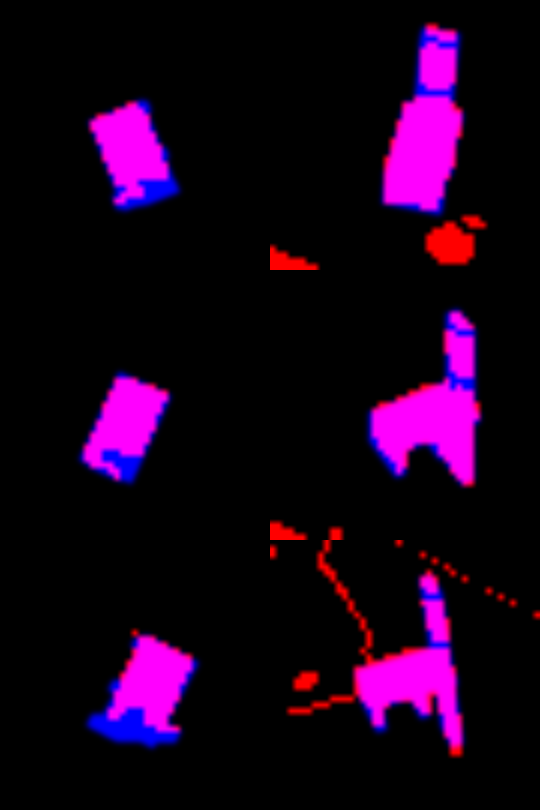

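Run:
```python
from h import *
from scipy.optimize import least_squares
Y=np.array([.105,.045,-.015,-.075]); obs=[]
for n in ('top','scene'):
    c=cam(n); I=c['color'].astype(float); red=np.clip(I[...,2]-1.6*np.maximum(I[...,1],I[...,0]),0,None)
    for y in Y:
        q=proj(c,[.610+.005,.029+y,.172]); x0,y0=np.round(q).astype(int)-5
        w=red[y0:y0+12,x0:x0+12]; g=np.mgrid[y0:y0+12,x0:x0+12]
        if n=='top': w=w.copy()
        ce=np.array([(g[1]*w).sum(),(g[0]*w).sum()])/w.sum(); print(n,y,q.round(1),ce.round(1),w.sum().round()); obs.append((c,y,ce))
def res(p,sel):
    r=[]
    for c,y,ce in sel:
        a=p[2]; X=[p[0]+.005*np.cos(a)-y*np.sin(a),p[1]+.005*np.sin(a)+y*np.cos(a),.170]
        r+=list(proj(c,X)-ce)
    return r
for sel in (obs,obs[:4],obs[4:]):
    s=least_squares(res,[.61,.029,0],args=(sel,)); print(s.x[:2].round(4),np.degrees(s.x[2]).round(2),np.round(s.fun,1))
c=obs[4][0]; a=c['color'][160:270,230:420].copy(); cv2.imwrite('pics/v4.png',cv2.resize(a,(760,440),interpolation=cv2.INTER_CUBIC))
```

```text
top 0.105 [269.1 176.9] [268.9 177.1] 856.0
top 0.045 [292.  176.7] [291.7 177.1] 1072.0
top -0.015 [314.9 176.5] [314.7 176.8] 1112.0
top -0.075 [337.9 176.3] [337.6 176.6] 1099.0
scene 0.105 [340.6 224.8] [340.4 225.5] 244.0
scene 0.045 [320.9 213.7] [321.7 212.9] 299.0
scene -0.015 [302.  202.9] [301.1 204.2] 138.0
scene -0.075 [283.8 192.6] [283.2 193.7] 81.0
[0.6101 0.0291] 0.53 [ 0.3  0.2  0.3 -0.2  0.2 -0.3  0.2 -0.5  0.5 -0.4 -0.6  1.2  0.9 -0.6
  0.5 -0.3]
[0.6094 0.0298] -0.02 [ 0.   0.1  0.  -0.1 -0.   0.  -0.   0. ]
[0.6109 0.0286] 1.19 [ 0.4 -0.6 -0.9  1.2  0.5 -0.5 -0.1 -0.1]
```

View pics/v4.png

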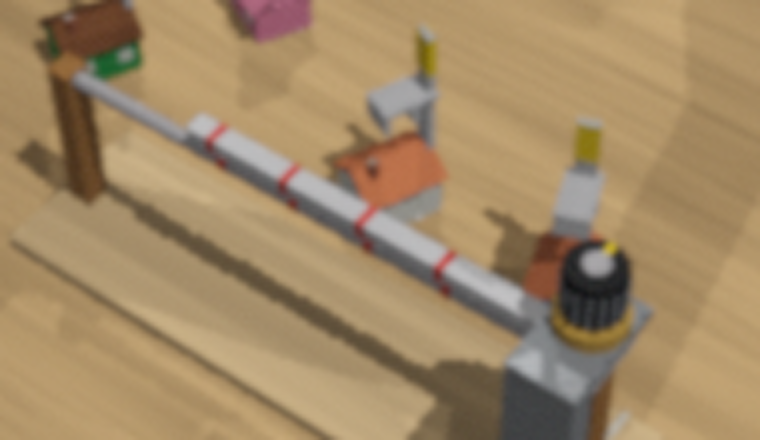

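```bash
python3 -m creep '[[0,0,0,0,0,9.7,0.5],[0,0,0,0,0,9.7,0.5],[40,33,0,0,0,0,0.5],[40,33,0,0,0,0,0.5],[40,33,0,0,0,0,0.5],[40,33,0,0,0,0,0.5],[40,33,0,0,0,0,0.5],[40,33,0,0,0,0,0.5],[40,33,0,0,0,0,0.5],[40,33,0,0,0,0,0.5]]'
cat > w.py <<'E'
from fit import *
import sys
def state():
    s=sense(); r=np.array(s['ee_rot']); print('t',round(s['time_s'],2),'tcp',np.round(s['tcp_pos'],4),'ang',np.degrees(np.arctan2(r[1,0],r[0,0])).round(2),'tz',r[:,2].round(3),'F',np.round(s['wrist_force'],1),'w',round(s['gripper_width'],3)); return s
if __name__=='__main__':
    state()
    a=list(map(float,sys.argv[1:]))
    if a:
        cs=[cam('top'),cam('scene')]
        cs=cs if len(a)<5 else [cs[int(a[4])]]
        x,f,v=fit(cs,a[:3],a[3] if len(a)>3 else 0); th=np.radians(x[2])
        print('pose',x.round(4),'cost',round(f,3),'grip',(x[:2]-.027*np.array([np.cos(th),np.sin(th)])).round(4)); cv2.imwrite('pics/last.png',v)
E
python3 w.py
```

```text
time_s: 3.15
tcp_pos: [0.4727, -0.268, 0.2229]
ee_rot: [[-0.0, 1.0, 0.001], [1.0, 0.0, -0.0], [-0.0, 0.001, -1.0]]
wrist_force: [0.3, -0.8, 0.3]
gripper_width: 0.498
t 3.15 tcp [ 0.4727 -0.268   0.2229] ang 90.02 tz [ 0.001 -0.    -1.   ] F [ 0.3 -0.8  0.3] w 0.498
```

```bash
python3 -m creep '[[0,-1,0,0,0,9.6,0.5],[0,0,0,0,0,9.6,0.5],[0,0,0,0,0,9.7,0.5],[0,0,35,0,0,0,0.5],[0,0,35,0,0,0,0.5],[0,0,32,0,0,0,0.5],[0,0,0,0,0,0,0.5],[0,0,0,0,0,0,0],[0,0,0,0,0,0,0],[0,0,0,0,0,0,0]]'; python3 w.py
```

```text
time_s: 4.4
tcp_pos: [0.4713, -0.2696, 0.1217]
ee_rot: [[0.483, 0.876, 0.002], [0.876, -0.483, -0.001], [0.001, 0.002, -1.0]]
wrist_force: [-0.1, 0.9, 0.2]
gripper_width: 0.244
t 4.4 tcp [ 0.4713 -0.2696  0.1217] ang 61.12 tz [ 0.002 -0.001 -1.   ] F [-0.1  0.9  0.2] w 0.244
```

```bash
python3 -m creep '[[0,0,0,0,0,0,0],[0,0,0,0,0,0,0],[0,0,0,0,0,0,0],[0,0,-20,0,0,0,0],[0,0,-35,0,0,0,0],[0,0,-45,0,0,0,0],[0,0,-45,0,0,0,0],[0,0,-35,0,0,0,0],[0,0,0,0,0,0,0],[0,0,0,0,0,0,0]]'; python3 w.py 0.495 -0.282 -29 0.18
```

```text
time_s: 5.65
tcp_pos: [0.4697, -0.2688, 0.2984]
ee_rot: [[0.483, 0.875, -0.003], [0.875, -0.483, 0.002], [0.0, -0.004, -1.0]]
wrist_force: [0.3, 0.6, -2.8]
gripper_width: 0.179
t 5.65 tcp [ 0.4697 -0.2688  0.2984] ang 61.09 tz [-0.003  0.002 -1.   ] F [ 0.3  0.6 -2.8] w 0.179
pose [ 0.4719 -0.3039 48.6274] cost 0.768 grip [ 0.454  -0.3242]
```

View pics/last.png

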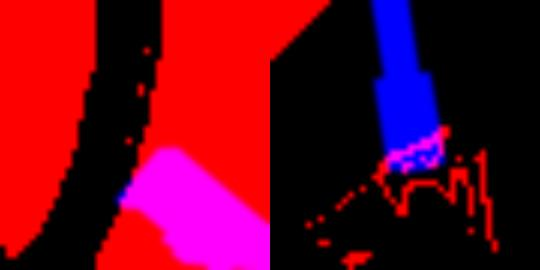

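```bash
python3 -m creep '[[0,0,0,0,0,-9.6,0],[0,0,0,0,0,-9.6,0],[0,0,0,0,0,-9.7,0],[40,10,0,0,0,0,0],[40,14,0,0,0,0,0],[40,14,0,0,0,0,0],[30,10,0,0,0,0,0],[0,0,40,0,0,0,0],[0,0,40,0,0,0,0],[0,0,31,0,0,0,0]]'
python3 - <<'E'
from w import *
state(); c=cam('scene'); a=c['color'][110:230,200:360]; cv2.imwrite('pics/v5.png',cv2.resize(a,(800,600),interpolation=cv2.INTER_CUBIC))
E
```

```text
time_s: 7.0
tcp_pos: [0.5171, -0.1191, 0.1863]
ee_rot: [[-0.0, 1.0, -0.005], [1.0, 0.0, 0.0], [0.0, -0.005, -1.0]]
wrist_force: [-0.2, 0.9, -2.1]
gripper_width: 0.179
t 7.0 tcp [ 0.5171 -0.1191  0.1863] ang 90.02 tz [-0.005  0.    -1.   ] F [-0.2  0.9 -2.1] w 0.179
```

View pics/v5.png

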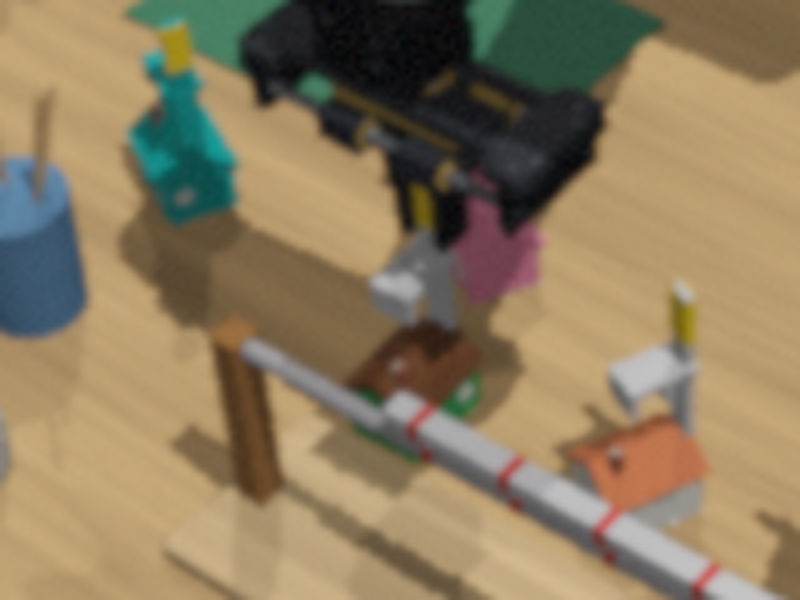

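Run:
```python
import fit
fit.BOX[1]=((-30,-24),(-8,8),(60,130))
from w import *
c=cam('scene')
for w in (28,32):
    x,f,v=fit.fit([c],[.545,-.119,0],.065,w); print(x.round(4),round(f,3))
cv2.imwrite('pics/last.png',v)
```

```text
Traceback (most recent call last):
AttributeError: 'function' object has no attribute 'fit'
```

```bash
cat > held.py <<'E'
from w import *
import fit as F
def held(p0,z0,ws=(28,32)):
    BOX[1]=((-30,-24),(-8,8),(60,130))
    c=cam('scene')
    for w in ws:
        x,f,v=fit([c],p0,z0,w); print('held',x.round(4),round(f,3))
    return c,v
if __name__=='__main__':
    a=list(map(float,sys.argv[1:])); state(); c,v=held(a[:3],a[3]); cv2.imwrite('pics/last.png',v)
E
python3 held.py .545 -.119 0 .065
```

```text
t 7.1 tcp [ 0.5151 -0.1192  0.1845] ang 89.97 tz [-0.012  0.001 -1.   ] F [ 0.1 -0.5 -2.5] w 0.176
held [ 0.5458 -0.1168 24.9541] 0.128
held [ 0.5458 -0.1162 25.7936] 0.098
```

Run:
```python
from w import *
c=cam('scene'); a=c['color'][150:208,262:312]; a=cv2.resize(a,(500,580),interpolation=cv2.INTER_CUBIC)
b=a.copy()
for yaw,col in ((0,(0,255,255)),(25,(255,0,255))):
    t=np.radians(yaw);R=np.array([[np.cos(t),-np.sin(t)],[np.sin(t),np.cos(t)]])
    for zz,pts in ((.11,[(-30,-13),(14,-13),(14,13),(-30,13)]),(0,[(-27,-25),(36,-25),(36,25),(-27,25)])):
        q=[]
        for x,y in pts:
            w=R@np.array([x+27,y])/1000+[.5165,-.119]; q.append((proj(c,[*w,zz+.065])-[262,150]+.5)*10)
        cv2.polylines(b,[np.int32(q)],True,col,1)
cv2.imwrite('pics/v6.png',np.hstack([b]))
```

```text
(no output)
```

View pics/v6.png

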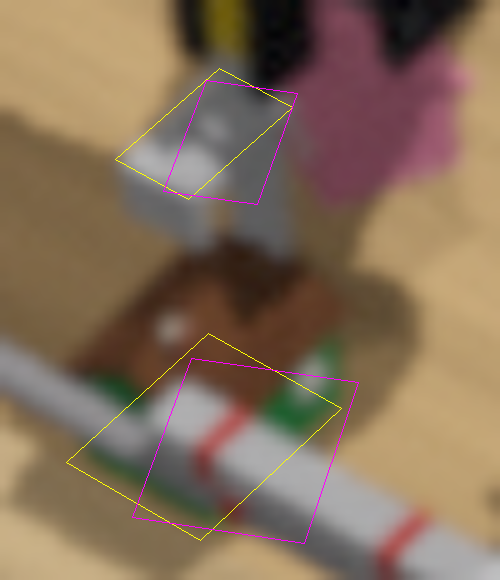

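```bash
python3 -m creep '[[0,20,0,0,0,0,0],[0,20,0,0,0,0,0],[0,17,0,0,0,0,0],[0,10,0,0,0,0,0],[0,0,0,0,0,0,0],[0,0,0,0,0,0,0],[0,0,7,0,0,0,0],[0,0,7,0,0,0,0],[0,0,0,0,0,0,0],[0,0,0,0,0,0,0]]';python3 -c "
from w import *
for i in range(3): state(); cam('top')"
```

```text
time_s: 8.45
tcp_pos: [0.5857, -0.1194, 0.1755]
ee_rot: [[-0.0, 1.0, -0.0], [1.0, 0.0, -0.0], [-0.0, -0.0, -1.0]]
wrist_force: [0.8, 0.6, -0.5]
gripper_width: 0.18
t 8.45 tcp [ 0.5857 -0.1194  0.1755] ang 90.02 tz [-0. -0. -1.] F [ 0.8  0.6 -0.5] w 0.18
t 8.5 tcp [ 0.5858 -0.1194  0.1757] ang 90.02 tz [ 0. -0. -1.] F [-0.8 -0.1 -2.5] w 0.177
t 8.55 tcp [ 0.5858 -0.1194  0.1758] ang 90.02 tz [ 0.001 -0.    -1.   ] F [ 0.2  0.6 -2.6] w 0.181
```

```bash
python3 -m creep '[[0,-3,0,0,0,0,0],[0,0,0,0,0,0,0],[0,0,4,0,0,0,0],[0,0,4,0,0,0,0],[0,0,4,0,0,0,0],[0,0,0,0,0,0,0],[0,0,2,0,0,0,0],[0,0,0,0,0,0,0],[0,0,0,0,0,0,0],[0,0,0,0,0,0,0]]';python3 - <<'E'
from w import *
state(); c=cam('scene'); a=c['color'][140:218,232:332]; cv2.imwrite('pics/v7.png',cv2.resize(a,(700,546),interpolation=cv2.INTER_CUBIC))
E
```

```text
time_s: 9.85
tcp_pos: [0.5826, -0.1193, 0.1616]
ee_rot: [[-0.0, 1.0, 0.0], [1.0, 0.0, 0.0], [0.0, 0.0, -1.0]]
wrist_force: [-0.1, -0.5, -2.4]
gripper_width: 0.18
t 9.85 tcp [ 0.5826 -0.1193  0.1616] ang 90.01 tz [ 0.  0. -1.] F [-0.1 -0.5 -2.4] w 0.18
```

View pics/v7.png

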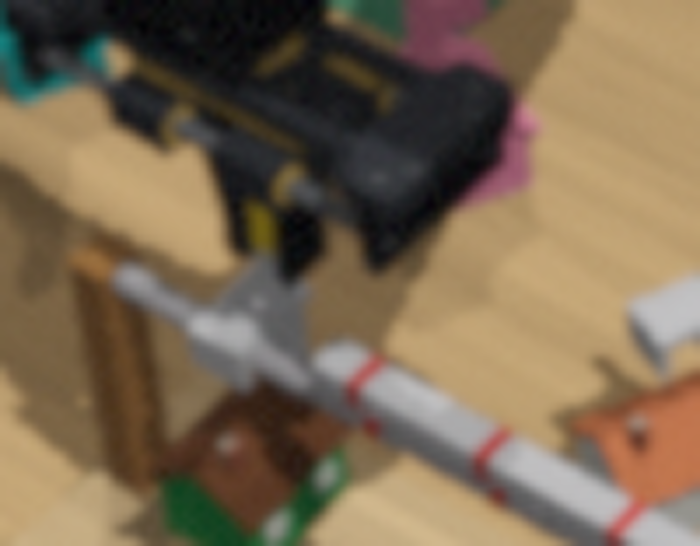

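```bash
python3 -m creep '[[0,0,1,0,0,0,0],[12,0,0,0,0,0,0],[20,0,0,0,0,0,0],[20,0,0,0,0,0,0],[20,0,0,0,0,0,0],[20,0,0,0,0,0,0],[8,0,0,0,0,0,0],[0,0,0,0,0,0,0],[0,0,0,0,0,0,0],[0,0,0,0,0,0,0]]';python3 w.py
```

```text
time_s: 11.15
tcp_pos: [0.5831, -0.0177, 0.1611]
ee_rot: [[-0.001, 1.0, 0.002], [1.0, 0.001, 0.002], [0.002, 0.002, -1.0]]
wrist_force: [-1.9, 2.1, 5.6]
gripper_width: 0.18
t 11.15 tcp [ 0.5831 -0.0177  0.1611] ang 90.05 tz [ 0.002  0.002 -1.   ] F [-1.9  2.1  5.6] w 0.18
```

```bash
python3 -m creep '[[12,0,0,0,0,0,0],[20,0,0,0,0,0,0],[20,0,0,0,0,0,0],[20,0,0,0,0,0,0],[12,0,0,0,0,0,0],[8,0,0,0,0,0,0],[0,0,0,0,0,0,0],[0,0,0,0,0,0,0],[0,0,0,0,0,0,0],[0,0,0,0,0,0,0]]';python3 - <<'E'
from w import *
state(); c=cam('scene'); a=c['color'][140:248,262:402]; cv2.imwrite('pics/v8.png',cv2.resize(a,(700,540),interpolation=cv2.INTER_CUBIC))
E
```

```text
time_s: 12.4
tcp_pos: [0.5828, 0.0736, 0.1611]
ee_rot: [[-0.0, 1.0, 0.001], [1.0, 0.0, 0.001], [0.001, 0.001, -1.0]]
wrist_force: [-1.6, 0.0, 6.5]
gripper_width: 0.175
t 12.4 tcp [0.5828 0.0736 0.1611] ang 90.02 tz [ 0.001  0.001 -1.   ] F [-1.6  0.   6.5] w 0.175
```

View pics/v8.png

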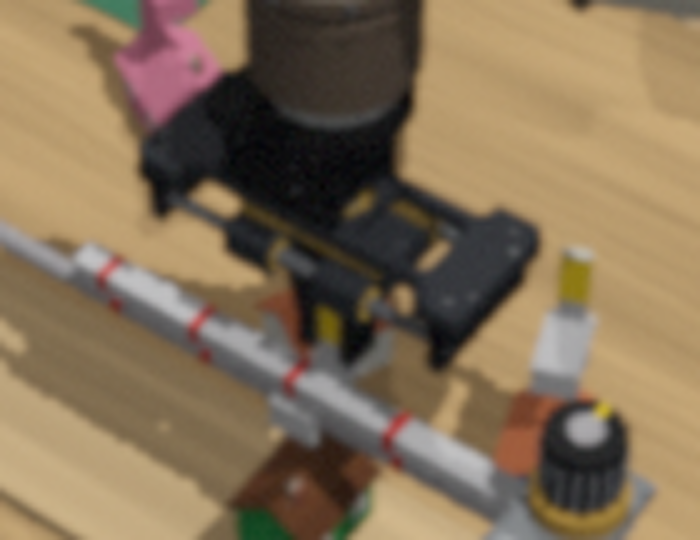

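```bash
python3 -m creep '[[0,0,0,0,0,0,0.5],[0,0,0,0,0,0,0.5],[0,0,0,0,0,0,0.5],[0,0,-15,0,0,0,0.5],[0,0,-30,0,0,0,0.5],[0,0,-40,0,0,0,0.5],[0,-40,0,0,0,0,0.5],[-20,-40,0,0,0,0,0.5],[-30,-30,0,0,0,0,0.5],[-20,-20,0,0,0,0,0.5]]';python3 - <<'E'
from w import *
s=state()
cs=[cam('top'),cam('scene')]
for k,c in zip('ts',cs): cv2.imwrite(f'pics/x1{k}.png',c['color'])
for n,p in (('h4',[.4776,-.0079,-24.7]),('h2',[.4824,.147,21.5])):
    x,f,v=fit([cs[1]],p,0); print(n,x.round(4),round(f,3))
E
```

```text
time_s: 13.7
tcp_pos: [0.4514, 0.0017, 0.2469]
ee_rot: [[-0.0, 1.0, 0.002], [1.0, 0.0, 0.001], [0.001, 0.002, -1.0]]
wrist_force: [0.4, -0.1, -0.0]
gripper_width: 0.499
t 13.7 tcp [0.4514 0.0017 0.2469] ang 90.02 tz [ 0.002  0.001 -1.   ] F [ 0.4 -0.1 -0. ] w 0.499
h4 [ 4.75500e-01 -9.10000e-03 -2.35419e+01] 0.048
h2 [ 0.4803  0.1455 19.6437] 0.049
```

```bash
python3 -m creep '[[1,1,0,0,0,8,0.5],[0,0,0,0,0,8,0.5],[0,0,30,0,0,8.3,0.5],[0,0,35,0,0,0,0.5],[0,0,35,0,0,0,0.5],[0,0,26,0,0,0,0.5],[0,0,0,0,0,0,0],[0,0,0,0,0,0,0],[0,0,0,0,0,0,0],[0,0,0,0,0,0,0]]' && python3 -m creep '[[0,0,0,0,0,0,0],[0,0,0,0,0,0,0],[0,0,0,0,0,0,0],[0,0,0,0,0,0,0],[0,0,-20,0,0,0,0],[0,0,-35,0,0,0,0],[0,0,-45,0,0,0,0],[0,0,-45,0,0,0,0],[0,0,-35,0,0,0,0],[0,0,0,0,0,0,0]]'; python3 w.py
```

```text
time_s: 15.05
tcp_pos: [0.4541, 0.0039, 0.1204]
ee_rot: [[0.411, 0.912, 0.002], [0.912, -0.411, 0.001], [0.002, 0.001, -1.0]]
wrist_force: [-1.5, 1.2, 2.9]
gripper_width: 0.18
time_s: 16.3
tcp_pos: [0.4546, 0.0039, 0.3015]
ee_rot: [[0.411, 0.911, 0.005], [0.911, -0.411, 0.002], [0.004, 0.004, -1.0]]
wrist_force: [0.2, 0.7, -2.9]
gripper_width: 0.18
t 16.3 tcp [0.4546 0.0039 0.3015] ang 65.7 tz [ 0.005  0.002 -1.   ] F [ 0.2  0.7 -2.9] w 0.18
```

```bash
python3 -m creep '[[0,0,0,0,0,-8,0],[0,0,0,0,0,-8,0],[0,0,0,0,0,-8.3,0],[-30,15,0,0,0,0,0],[-35,18,0,0,0,0,0],[-35,18,0,0,0,0,0],[-23,12,0,0,0,0,0],[0,0,40,0,0,0,0],[0,0,40,0,0,0,0],[0,0,35,0,0,0,0]]'
python3 - <<'E'
from w import *
cam('top'); s=state(); c=cam('scene'); a=c['color'][150:208,262:312]; b=cv2.resize(a,(500,580),interpolation=cv2.INTER_CUBIC)
T=s['tcp_pos']
for dx,col in ((25.5,(0,255,255)),(22,(255,0,255))):
    for zz,pts in ((.11,[(-30,-13),(14,-13),(14,13),(-30,13)]),(0,[(-27,-25),(36,-25),(36,25),(-27,25)])):
        q=[(proj(c,[T[0]+(dx+x)/1000,T[1]+y/1000,zz+T[2]-.1204])-[262,150]+.5)*10 for x,y in pts]
        cv2.polylines(b,[np.int32(q)],True,col,1)
cv2.imwrite('pics/v9.png',b)
E
```

```text
time_s: 17.55
tcp_pos: [0.5144, -0.1194, 0.1803]
ee_rot: [[0.001, 1.0, -0.006], [1.0, -0.001, 0.001], [0.001, -0.006, -1.0]]
wrist_force: [0.9, 0.3, -2.2]
gripper_width: 0.179
t 17.6 tcp [ 0.5112 -0.1189  0.1755] ang 89.87 tz [-0.015  0.002 -1.   ] F [-4.1  1.3 -7.8] w 0.178
```

View pics/v9.png

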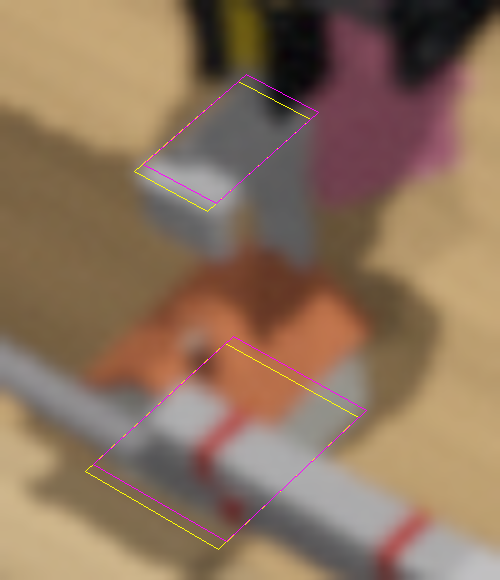

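```bash
python3 -m creep '[[0,0,0,0,0,0,0],[0,0,0,0,0,0,0],[0,0,0,0,0,0,0],[0,12,0,0,0,0,0],[0,18,0,0,0,0,0],[0,18,0,0,0,0,0],[0,12,0,0,0,0,0],[0,5,0,0,0,0,0],[0,0,0,0,0,0,0],[0,0,0,0,0,0,0]]';python3 w.py
```

```text
time_s: 18.9
tcp_pos: [0.5811, -0.1194, 0.1846]
ee_rot: [[-0.0, 1.0, -0.0], [1.0, 0.0, 0.0], [0.0, -0.0, -1.0]]
wrist_force: [0.0, -0.3, -2.1]
gripper_width: 0.183
t 18.9 tcp [ 0.5811 -0.1194  0.1846] ang 90.01 tz [-0.  0. -1.] F [ 0.  -0.3 -2.1] w 0.183
```

```bash
python3 -m creep '[[0,3,0,0,0,0,0],[0,0,5,0,0,0,0],[0,0,5,0,0,0,0],[0,0,5,0,0,0,0],[0,0,5,0,0,0,0],[0,0,4,0,0,0,0],[0,0,0,0,0,0,0],[0,0,0,0,0,0,0],[0,0,0,0,0,0,0],[0,0,0,0,0,0,0]]';python3 - <<'E'
from w import *
state(); c=cam('scene'); a=c['color'][140:240,232:372]; cv2.imwrite('pics/v10.png',cv2.resize(a,(700,500),interpolation=cv2.INTER_CUBIC))
E
```

```text
time_s: 20.15
tcp_pos: [0.5848, -0.1194, 0.1606]
ee_rot: [[-0.0, 1.0, 0.0], [1.0, 0.0, -0.0], [-0.0, 0.0, -1.0]]
wrist_force: [-0.1, 0.9, -1.6]
gripper_width: 0.181
t 20.15 tcp [ 0.5848 -0.1194  0.1606] ang 90.01 tz [ 0. -0. -1.] F [-0.1  0.9 -1.6] w 0.181
```

View pics/v10.png

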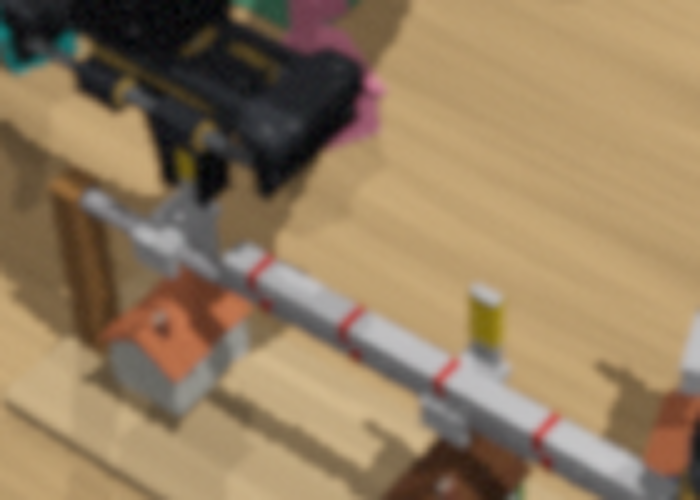

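```bash
python3 -m creep '[[0,0,1,0,0,0,0],[12,0,0,0,0,0,0],[20,0,0,0,0,0,0],[20,0,0,0,0,0,0],[20,0,0,0,0,0,0],[20,0,0,0,0,0,0],[20,0,0,0,0,0,0],[14,0,0,0,0,0,0],[7,0,0,0,0,0,0],[0,0,0,0,0,0,0]]';python3 w.py
```

```text
time_s: 21.45
tcp_pos: [0.5849, 0.0157, 0.1603]
ee_rot: [[-0.002, 1.0, 0.001], [1.0, 0.002, 0.001], [0.001, 0.001, -1.0]]
wrist_force: [-0.2, 0.6, 6.5]
gripper_width: 0.179
t 21.45 tcp [0.5849 0.0157 0.1603] ang 90.11 tz [ 0.001  0.001 -1.   ] F [-0.2  0.6  6.5] w 0.179
```

```bash
python3 -m creep '[[0,0,0,0,0,0,0],[0,0,0,0,0,0,0.5],[0,0,0,0,0,0,0.5],[0,0,0,0,0,0,0.5],[0,0,-25,0,0,0,0.5],[0,0,-30,0,0,0,0.5],[0,-30,-30,0,0,0,0.5],[41,-35,0,0,0,0,0.5],[42,-35,0,0,0,0,0.5],[40,-29,0,0,0,0,0.5]]';python3 - <<'E'
from w import *
cam('top');s=state()
cs=[cam('top'),cam('scene')]
x,f,v=fit([cs[1]],[.4815,.1465,21],0); print('h2',x.round(4),round(f,3))
for n,p in (('h3',[.61,.074,0]),('h4',[.61,.014,0])):
    x,f,v=fit([cs[1]],p,.04); print(n,x.round(4),round(f,3))
E
```

```text
time_s: 22.7
tcp_pos: [0.4541, 0.1375, 0.2444]
ee_rot: [[0.0, 1.0, -0.0], [1.0, -0.0, 0.0], [0.0, -0.0, -1.0]]
wrist_force: [0.3, 0.4, -0.7]
gripper_width: 0.504
t 22.75 tcp [0.4518 0.1404 0.2445] ang 90.17 tz [-0.001  0.002 -1.   ] F [-4.   2.3 -0.9] w 0.498
h2 [ 0.4811  0.1461 20.2987] 0.051
h3 [ 0.6073  0.0738 -4.4108] 0.236
h4 [  0.6068   0.0161 -13.2521] 0.193
```

```bash
python3 -m creep '[[0,0,0,0,0,-10,0.5],[0,0,0,0,0,-10.6,0.5],[0,0,30,0,0,0,0.5],[0,0,35,0,0,0,0.5],[0,0,35,0,0,0,0.5],[0,0,24,0,0,0,0.5],[0,0,0,0,0,0,0.5],[0,0,0,0,0,0,0],[0,0,0,0,0,0,0],[0,0,0,0,0,0,0]]' && python3 -m creep '[[0,0,0,0,0,0,0],[0,0,0,0,0,0,0],[0,0,0,0,0,0,0],[0,0,0,0,0,0,0],[0,0,-20,0,0,0,0],[0,0,-35,0,0,0,0],[0,0,-45,0,0,0,0],[0,0,-45,0,0,0,0],[0,0,-35,0,0,0,0],[0,0,0,0,0,0,0]]'; python3 w.py
```

```text
time_s: 24.1
tcp_pos: [0.456, 0.1369, 0.1214]
ee_rot: [[-0.352, 0.936, 0.002], [0.936, 0.352, 0.001], [0.0, 0.002, -1.0]]
wrist_force: [-0.2, 0.7, 0.3]
gripper_width: 0.241
time_s: 25.35
tcp_pos: [0.4562, 0.1374, 0.302]
ee_rot: [[-0.352, 0.936, 0.003], [0.936, 0.352, 0.003], [0.002, 0.004, -1.0]]
wrist_force: [-0.1, -0.5, -3.3]
gripper_width: 0.177
t 25.35 tcp [0.4562 0.1374 0.302 ] ang 110.62 tz [ 0.003  0.003 -1.   ] F [-0.1 -0.5 -3.3] w 0.177
```

```bash
python3 -m creep '[[0,0,0,0,0,10.3,0],[0,0,0,0,0,10.3,0],[-40,0,0,0,0,0,0],[-50,0,0,0,0,0,0],[-50,0,0,0,0,0,0],[-50,0,0,0,0,0,0],[-40,20,0,0,0,0,0],[-26,22,0,0,0,0,0],[0,20,20,0,0,0,0],[0,0,30,0,0,0,0]]' && python3 -m creep '[[0,0,35,0,0,0,0],[0,0,20,0,0,0,0],[0,0,10,0,0,0,0],[0,0,0,0,0,0,0],[0,0,0,0,0,0,0],[0,0,0,0,0,0,0],[0,0,0,0,0,0,0],[0,0,0,0,0,0,0],[0,0,0,0,0,0,0],[0,0,0,0,0,0,0]]'
python3 - <<'E'
from w import *
s=state(); c=cam('scene'); a=c['color'][150:208,262:312]; b=cv2.resize(a,(500,580),interpolation=cv2.INTER_CUBIC)
T=s['tcp_pos']
for dx,col in ((27,(0,255,255)),):
    for zz,pts in ((.11,[(-30,-13),(14,-13),(14,13),(-30,13)]),(0,[(-27,-25),(36,-25),(36,25),(-27,25)])):
        q=[(proj(c,[T[0]+(dx+x)/1000,T[1]+y/1000,zz+T[2]-.1214])-[262,150]+.5)*10 for x,y in pts]
        cv2.polylines(b,[np.int32(q)],True,col,1)
cv2.imwrite('pics/v11.png',b)
E
```

```text
time_s: 26.6
tcp_pos: [0.5178, -0.1195, 0.247]
ee_rot: [[0.001, 1.0, -0.003], [1.0, -0.001, 0.001], [0.001, -0.003, -1.0]]
wrist_force: [-0.2, 1.0, -3.2]
gripper_width: 0.181
time_s: 27.85
tcp_pos: [0.5176, -0.1194, 0.1856]
ee_rot: [[-0.0, 1.0, 0.0], [1.0, 0.0, 0.0], [0.0, 0.0, -1.0]]
wrist_force: [0.0, 0.2, -3.7]
gripper_width: 0.175
t 27.85 tcp [ 0.5176 -0.1194  0.1856] ang 90.01 tz [ 0.  0. -1.] F [ 0.   0.2 -3.7] w 0.175
```

View pics/v11.png

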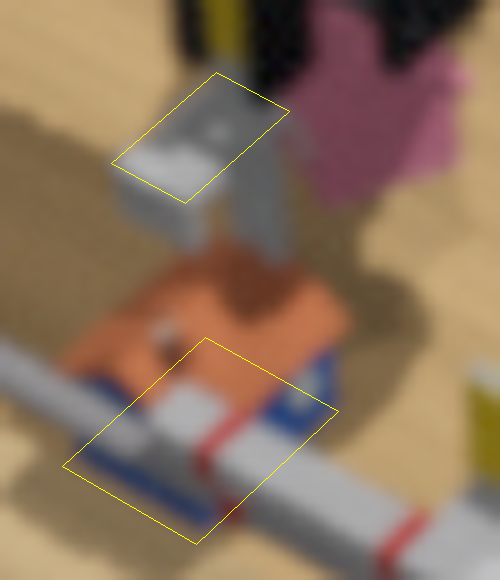

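House2 is held square to the rail and its strip matches the overlay. Next is hooking it on.

```bash
python3 -m creep '[[0,12,0,0,0,0,0],[0,18,0,0,0,0,0],[0,18,0,0,0,0,0],[0,12,0,0,0,0,0],[0,5.5,0,0,0,0,0],[0,0,0,0,0,0,0],[0,0,0,0,0,0,0],[0,0,0,0,0,0,0],[0,0,0,0,0,0,0],[0,0,0,0,0,0,0]]' && python3 -m creep '[[0,0,5,0,0,0,0],[0,0,5,0,0,0,0],[0,0,5,0,0,0,0],[0,0,5,0,0,0,0],[0,0,4,0,0,0,0],[0,0,0,0,0,0,0],[0,0,0,0,0,0,0],[0,0,0,0,0,0,0],[0,0,0,0,0,0,0],[0,0,0,0,0,0,0]]'
```

```text
time_s: 29.15
tcp_pos: [0.583, -0.1194, 0.1857]
ee_rot: [[-0.0, 1.0, 0.0], [1.0, 0.0, 0.0], [0.0, 0.0, -1.0]]
wrist_force: [0.4, -0.3, -2.9]
gripper_width: 0.182
time_s: 30.4
tcp_pos: [0.5831, -0.1194, 0.1616]
ee_rot: [[-0.0, 1.0, 0.0], [1.0, 0.0, -0.0], [-0.0, 0.0, -1.0]]
wrist_force: [0.3, -0.4, -3.0]
gripper_width: 0.18
```

Slide 73.5 mm to mark 4 (y = -0.046).

```bash
python3 -m creep '[[0,0,1,0,0,0,0],[10,0,0,0,0,0,0],[15,0,0,0,0,0,0],[18,0,0,0,0,0,0],[15,0,0,0,0,0,0],[10,0,0,0,0,0,0],[5,0,0,0,0,0,0],[0,0,0,0,0,0,0],[0,0,0,0,0,0,0],[0,0,0,0,0,0,0]]' && python3 -m creep '[[0,0,0,0,0,0,0.5],[0,0,0,0,0,0,0.5],[0,0,0,0,0,0,0.5],[0,0,-15,0,0,0,0.5],[0,0,-30,0,0,0,0.5],[0,0,-40,0,0,0,0.5],[0,0,-40,0,0,0,0.5],[0,-50,0,0,0,0,0.5],[0,-50,0,0,0,0,0.5],[0,-40,0,0,0,0,0.5]]'
python3 - <<'E'
from w import *
state();cs=[cam('top'),cam('scene')]
a=cs[1]['color'][125:255,222:422]; b=cs[0]['color'][150:240,215:415]
cv2.imwrite('pics/v12.png',np.vstack([cv2.resize(a,(520,338),interpolation=cv2.INTER_CUBIC),cv2.resize(b,(520,234),interpolation=cv2.INTER_CUBIC)]))
E
```

```text
time_s: 31.65
tcp_pos: [0.5835, -0.0459, 0.161]
ee_rot: [[-0.0, 1.0, 0.001], [1.0, 0.0, 0.001], [0.001, 0.001, -1.0]]
wrist_force: [-1.0, 3.8, 5.1]
gripper_width: 0.177
time_s: 32.9
tcp_pos: [0.4415, -0.0466, 0.2868]
ee_rot: [[-0.0, 1.0, 0.002], [1.0, 0.0, 0.0], [0.0, 0.002, -1.0]]
wrist_force: [0.3, -0.1, 0.0]
gripper_width: 0.499
t 32.9 tcp [ 0.4415 -0.0466  0.2868] ang 90.01 tz [ 0.002  0.    -1.   ] F [ 0.3 -0.1  0. ] w 0.499
```

View pics/v12.png

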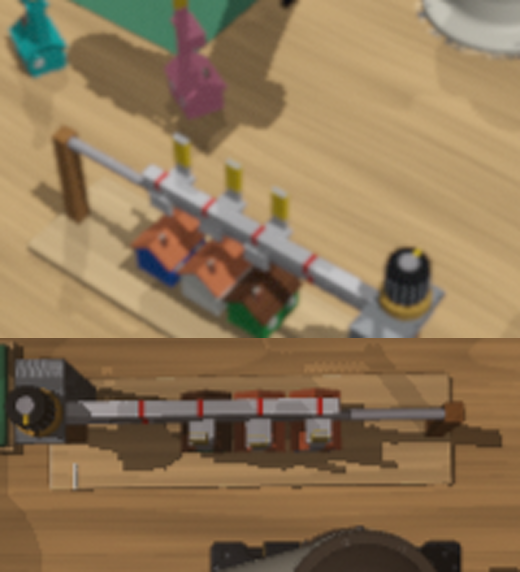

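```bash
python3 -m creep '[[30,18,0,0,0,0,1],[40,24,0,0,0,0,1],[40,24,0,0,0,0,1],[40,24,0,0,0,0,1],[40,24,0,0,0,0,1],[40,24,0,0,0,0,1],[31,20,0,0,0,0,1],[20,10,0,0,0,0,1],[0,0,0,0,0,0,1],[0,0,0,0,0,0,1]]'
python3 - <<'E'
from w import *
s=state();print(np.round(s['joints'],1)); 
c=cv2.imread('pics/top0.png'); cc=cam('top')
h=cv2.cvtColor(c,cv2.COLOR_BGR2HSV)[165:195,212:245]; m=(h[...,2]<60); ys,xs=np.nonzero(m); 
(q,r)=cv2.minEnclosingCircle(np.float32(np.c_[xs,ys])); q=np.array(q)+[212,165]
print('cap px',q,r,'z.235',ray(cc,q,.235),'z.22',ray(cc,q,.22), 'expect top',proj(cc,[.61,.234,.235]),'mid',proj(cc,[.61,.234,.215]))
sc=cam('scene'); print('net',[d for d in find_in('scene','screw')][:2],proj(sc,[.61,.234,.215]))
E
```

```text
time_s: 34.25
tcp_pos: [0.6112, 0.2342, 0.2858]
ee_rot: [[0.0, 1.0, 0.0], [1.0, -0.0, -0.0], [-0.0, 0.0, -1.0]]
wrist_force: [-0.1, -0.2, -1.2]
gripper_width: 1.001
t 34.25 tcp [0.6112 0.2342 0.2858] ang 90.0 tz [ 0. -0. -1.] F [-0.1 -0.2 -1.2] w 1.001
[  35.1   23.2   11.1    0.   -78.  -125.1]
cap px [228. 178.] 20.61562728881836 z.235 [0.60367229 0.22592638 0.235     ] z.22 [0.60586149 0.22978581 0.22      ] expect top [224.74366983 175.46475787] mid [226.84930118 176.65934034]
net [{'xy': [379.3, 236.2], 'p': 0.61}] [377.621054   231.73499813]
```

```bash
python3 -m creep '[[0,0,0,0,0,-9.75,1],[0,0,0,0,0,-9.75,1],[0,0,0,0,0,-9.75,1],[0,0,0,0,0,-9.75,1],[0,0,0,0,0,-9.75,1],[0,0,0,0,0,-9.75,1],[0,0,0,0,0,-9.75,1],[0,0,0,0,0,-9.75,1],[0,0,0,0,0,-9.75,1],[0,0,0,0,0,-9.75,1]]' && python3 -m creep '[[0,0,0,0,0,-9.75,1],[0,0,0,0,0,-9.75,1],[0,0,0,0,0,-9.75,1],[0,0,0,0,0,-9.75,1],[0,0,0,0,0,-9.75,1],[0,0,0,0,0,-9.75,1],[0,0,0,0,0,-9.75,1],[0,0,0,0,0,-9.75,1],[0,0,0,0,0,-9.75,1],[0,0,0,0,0,-9.75,1]]' && python3 -m creep '[[0,0,0,0,0,0,1],[0,0,20,0,0,0,1],[0,0,25,0,0,0,1],[0,0,20,0,0,0,1],[0,0,12,0,0,0,1],[0,0,8,0,0,0,1],[0,0,0,0,0,0,1],[0,0,0,0,0,0,1],[0,0,0,0,0,0,0.6],[0,0,0,0,0,0,0.55]]'; python3 -c "
from w import *
print(np.round(state()['joints'],1))"
```

```text
time_s: 35.65
tcp_pos: [0.6109, 0.2339, 0.2862]
ee_rot: [[-0.991, -0.136, 0.001], [-0.136, 0.991, 0.0], [-0.001, 0.0, -1.0]]
wrist_force: [-0.7, 0.9, -1.4]
gripper_width: 1.0
time_s: 36.9
tcp_pos: [0.6109, 0.2339, 0.2862]
ee_rot: [[0.264, -0.965, 0.001], [-0.965, -0.264, 0.0], [-0.0, -0.001, -1.0]]
wrist_force: [0.1, 0.7, 0.4]
gripper_width: 1.001
time_s: 38.15
tcp_pos: [0.6112, 0.2347, 0.201]
ee_rot: [[0.259, -0.966, 0.001], [-0.966, -0.259, 0.0], [-0.0, -0.001, -1.0]]
wrist_force: [-0.2, -0.4, 0.4]
gripper_width: 0.857
t 38.15 tcp [0.6112 0.2347 0.201 ] ang -74.99 tz [ 0.001  0.    -1.   ] F [-0.2 -0.4  0.4] w 0.857
[ 35.1  25.7   3.1   0.  -67.4  69.9]
```

```bash
python3 -m creep '[[0,0,0,0,0,0,0.5],[0,0,0,0,0,0,0.47],[0,0,0,0,0,0,0.45],[0,0,0,0,0,0,0.43],[0,0,0,0,0,0,0.4],[0,0,0,0,0,0,0.4],[0,0,0,0,0,0,0.4],[0,0,0,0,0,0,0.4],[0,0,0,0,0,0,0.4],[0,0,0,0,0,0,0.4]]'; python3 w.py
```

```text
time_s: 39.4
tcp_pos: [0.6111, 0.2345, 0.2005]
ee_rot: [[0.259, -0.966, -0.0], [-0.966, -0.259, -0.0], [0.0, 0.0, -1.0]]
wrist_force: [1.3, -1.0, -0.1]
gripper_width: 0.45
t 39.4 tcp [0.6111 0.2345 0.2005] ang -74.99 tz [-0. -0. -1.] F [ 1.3 -1.  -0.1] w 0.45
```

```bash
python3 -m creep '[[0,0,0,0,0,5,0.3],[0,0,0,0,0,10,0.3],[0,0,0,0,0,10,0.3],[0,0,0,0,0,10,0.3],[0,0,0,0,0,10,0.3],[0,0,0,0,0,10,0.3],[0,0,0,0,0,10,0.3],[0,0,0,0,0,10,0.3],[0,0,0,0,0,10,0.3],[0,0,0,0,0,5,0.3]]'; python3 -c "
from w import *
s=state();print(s['moment'],s['joints'])"
```

```text
time_s: 40.65
tcp_pos: [0.6097, 0.2321, 0.2005]
ee_rot: [[-0.967, -0.255, -0.004], [-0.255, 0.967, -0.005], [0.005, -0.003, -1.0]]
wrist_force: [-1.7, -6.9, 2.2]
gripper_width: 0.452
t 40.65 tcp [0.6097 0.2321 0.2005] ang -165.22 tz [-0.004 -0.005 -1.   ] F [-1.7 -6.9  2.2] w 0.452
[-1.96712191  0.74634739  0.06752372] [ 35.06004669  25.70912898   3.00113369   0.08956218 -67.64239464
 -20.31224237]
```

```bash
python3 -m creep '[[0,0,0,0,0,8,0.3],[0,0,0,0,0,8,0.3],[0,0,0,0,0,8,0.3],[0,0,0,0,0,8,0.3],[0,0,0,0,0,8,0.3],[0,0,0,0,0,8,0.3],[0,0,0,0,0,8,0.3],[0,0,0,0,0,8,0.3],[0,0,0,0,0,8,0.3],[0,0,0,0,0,8,0.3]]' && python3 -m creep '[[0,0,0,0,0,8,0.3],[0,0,0,0,0,8,0.3],[0,0,0,0,0,8,0.3],[0,0,0,0,0,5,0.3],[0,0,0,0,0,0,0.3],[0,0,0,0,0,0,0.3],[0,0,0,0,0,0,0.3],[0,0,0,0,0,0,0.3],[0,0,0,0,0,0,0.3],[0,0,0,0,0,0,0.3]]'
python3 - <<'E'
from w import *
s=state();print(s['moment'],s['joints'])
cs=[cam('scene')]; cv2.imwrite('pics/v13.png',cv2.resize(cs[0]['color'][150:290,250:430],(780,607)[:2] and (770,599),interpolation=cv2.INTER_CUBIC))
E
```

```text
time_s: 41.9
tcp_pos: [0.6074, 0.2331, 0.2005]
ee_rot: [[-0.419, 0.908, -0.008], [0.908, 0.419, -0.004], [-0.0, -0.009, -1.0]]
wrist_force: [-9.4, -2.6, 4.9]
gripper_width: 0.451
time_s: 43.15
tcp_pos: [0.6073, 0.2341, 0.2005]
ee_rot: [[0.069, 0.998, -0.008], [0.998, -0.069, -0.002], [-0.003, -0.008, -1.0]]
wrist_force: [-8.9, -1.4, 6.1]
gripper_width: 0.451
t 43.15 tcp [0.6073 0.2341 0.2005] ang 86.03 tz [-0.008 -0.002 -1.   ] F [-8.9 -1.4  6.1] w 0.451
[-0.3228419   2.72223402  0.03562984] [  35.21526297   25.64706586    2.98991555   -0.16741407  -67.80335965
 -129.11983702]
```

```bash
python3 -m creep '[[0,0,0,0,0,0,0.6],[0,0,0,0,0,0,1],[0,0,0,0,0,0,1],[0,0,0,0,0,0,1],[0,0,-30,0,0,0,1],[0,0,-40,0,0,0,1],[0,0,-30,0,0,0,1],[-30,-50,0,0,0,0,1],[-50,-50,0,0,0,0,1],[-50,-50,0,0,0,0,1]]'
python3 - <<'E'
from w import *
s=state()
t=cam('top');c=cam('scene')
a=cv2.resize(c['color'][210:255,355:405],(400,360),interpolation=cv2.INTER_CUBIC)
b=cv2.resize(c['color'][160:250,260:400],(560,360)[:2],interpolation=cv2.INTER_CUBIC)[:, :400]
d=cv2.resize(t['color'][160:200,210:350],(800,229),interpolation=cv2.INTER_CUBIC)
cv2.imwrite('pics/v13.png',np.vstack([np.hstack([a,b]),d]))
E
```

```text
time_s: 44.45
tcp_pos: [0.4635, 0.1251, 0.3005]
ee_rot: [[0.069, 0.998, 0.0], [0.998, -0.069, 0.0], [0.0, 0.0, -1.0]]
wrist_force: [0.4, 0.1, 0.0]
gripper_width: 0.996
t 44.45 tcp [0.4635 0.1251 0.3005] ang 86.03 tz [ 0.  0. -1.] F [0.4 0.1 0. ] w 0.996
```

View pics/v13.png

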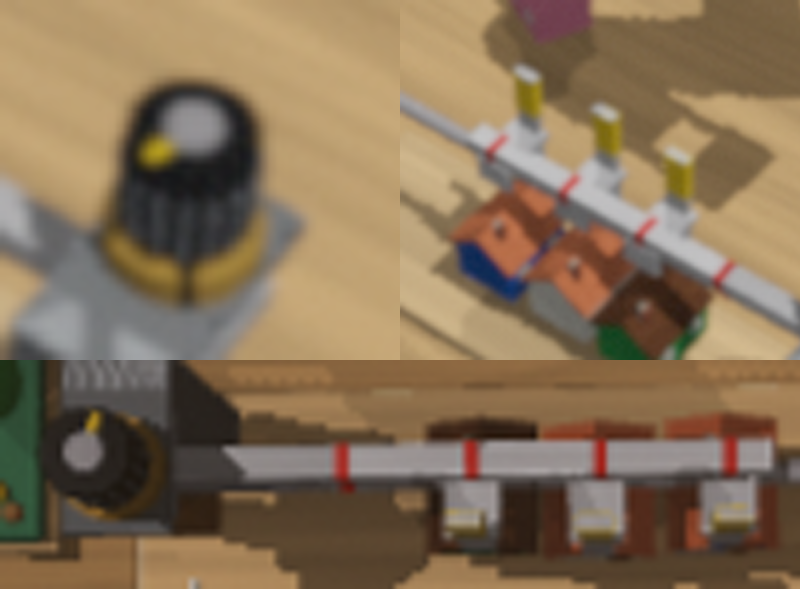

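The final picture shows three things:
- **Hangers:** All three houses hang at marks 2 to 4, with tabs within about 2 mm of the stripes, and the bar is down on them.
- **Screw:** The collar's black line has turned about 145° (2.5 rad).
- **Clutch:** The yellow cap line is about 46–60° clockwise of the collar line, well past one click.

The arm is clear, so I'll hand in.

```bash
python3 -c "
from station import finish_job; print(finish_job())"
```

```text
the job is handed in; nothing more can be done
None
```

The three houses on the bench now hang on the drying rail and are clamped, and I handed the job in at about 44 s. No verdict was reported.

**Houses:** Green house3 is at mark 2, white house4 at mark 3 and blue house2 at mark 4. I left the pink and turquoise look-alikes alone. House1 and house5 were not on the bench.

**Clamp:** I turned the cap about 199° clockwise in one grip, then released it and moved the arm clear.

**Last checks:**
- **Positions:** The last top and scene views show all the hooks at their marks, with tabs within about 2 mm of the stripes, and the houses upright.
- **Bar:** The collar line turned about 145° (2.5 rad), so the bar should be about 10 mm down. I did not measure the bar's height directly.
- **Clutch:** The yellow cap line leads the collar line by about 46–60°, well over the 20° needed. My two views gave somewhat different angles, but both are past one click.
- **Bystanders:** The arm's path stayed clear of the jar, pot and landscape board. I did not measure their positions again at the end.

**Disagreements:**
- A single-camera fit of held house3 gave a 25° yaw. I rejected it because the overlay at 0° matched the picture.
- Single-camera fits of the hung house3 and house4 also came out 4–13° off in yaw and about 3 mm short in x, with poor match scores. I relied on the pictures and arm readings instead.

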